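# Close the bedside humidifier until its cap clicks

## Task

The bedside humidifier has been refilled. Pick up its square cap, set it squarely and fully down on the square coupling of the filler neck without forcing it, and turn it clockwise until the ratchet clicks once or at most twice; then stop, leave it tight and seated, and let go. Do not disturb the jar lid, the pen or the cup.

Things in the scene. Friction and masses are not known exactly. Their poses are not given: they have to be found in the camera images.
- humidifier: round white bedside humidifier, 154 mm in diameter and 100 mm high, fixed to the table; origin at the centre of its underside, z up. On its flat top are the filler neck, 22 mm from the centre along its -x, and a flat grey mist outlet (26 mm round, 3 mm high) 40 mm from the centre along its +x.
- neck (a point): the centre of the seat of the filler neck, on the neck's vertical axis, 104 mm above the table: the upper face of a grey flange 60 mm in diameter on which the cap's lower rim comes to rest. It does not turn.
- square (a point): centre of the top of the neck's grey square coupling (black dot): a block 30 x 30 mm, 16 mm high above the flange; 120 mm above the table. Its x and y axes are square to the block's sides and turn with it, z up. Coupling and flange turn together about the neck's axis, clockwise (from above) to tighten; anticlockwise loosens the seal. It stays where it is left.
- cap: loose square white cap, 52 x 52 mm, 36 mm high, 50 to 100 g, upright on the table. Origin at the centre of its underside, z up, x and y square to its flat sides (grip these). Below, a square socket 32 x 32 mm, 19 mm deep, mouth chamfered 3 mm, goes over the coupling in any of four positions, with about 0.1 rad of turning play. Fully down, its rim rests on the flange and its origin is at point neck.
- seal (a joint): height of the hidden seal, in m: 0 is tight, negative still loose, 0.1 mm per rad of turning; the reading's noise is twice the travel. From its start the coupling turns clockwise 0.3 to 1.5 rad, against about 0.05 N m of friction, until the seal is tight; then the turning moment climbs against the ratchet.
- collar (a joint): hidden click counter of the ratchet, in m: 0 at first, 0.1 mm more for every click; the reading's noise is some three clicks, so feel for the click. With the seal tight, the ratchet resists: the moment steps up and grows to about 0.2 N m within some 0.25 rad, then it clicks over a tooth and the moment drops to little. A further click follows every 0.314 rad (20 teeth a turn).
- jar_lid: round white jar lid, 42 mm in diameter and 12 mm high, not to be used; origin at the centre of its underside.
- pen: black pen, 130 mm long, 10 mm thick, lying along its x; origin under its middle.
- tumbler: white cup, 68 mm in diameter and 85 mm high; origin at the centre of its underside.
Mind the look-alikes: they are no part of the job. Of the things that look like the cap, the smallest one is meant.

How it is judged:
By the outcome, as a careful person would: the job done as asked, in the order asked, and still so for the second after the job is handed in, with the robot touching nothing.
It also fails if it takes over 72 s, if anything falls off the work surface, if the arm or the gripper's body presses on something with over 40 N, if the wrist force passes 120 N, or if a joint passes its speed limit or range.

## Robot

A 6-joint arm with a two-finger parallel gripper is mounted at the origin on the work surface. World frame = base frame: x ahead of the robot, y to its left, z up, the work surface at z = 0. Lengths are in mm, angles in rad, forces in N, time in s.
With the tool pointing down it reaches from about 400 to 925 mm from the base axis. Payload 12.5 kg.
Tool frame: the origin (TCP) lies at the very end of the fingers, on their centre line; the grasp point (between the pads) lies 19 mm behind it; z points along the fingers, y is the line along which they close (so a half turn about z gives the same grasp; the last joint's range is limited). The gripper opens to 95 mm and grips with 3 to 60 N. Pads are 20 mm wide; open, the fingers measure 119 mm over their backs; the gripper's body (75 mm by 180 mm) begins 59 mm behind the grasp point.
Start: joints at [1.177, 0.491, 1.559, -0, 1.092, -0.106], TCP at [177.385, 599.317, 214.661] pointing down, gripper open.
Joint ranges: [-3.1, 3.1], [-0.84, 2.19], [0.05, 2.79], [-1.13, 4.28], [0.06, 2.93], [-2.69, 2.69]. Speed limits (rad/s): [2.22, 2.22, 2.79, 3.14, 3.14, 3.14].

## Interface

Orientations are given as [roll, pitch, yaw] about the fixed x, y, z axes, in that order (R = Rz(yaw) Ry(pitch) Rx(roll)).
In Python, from cell import state, imaging, env, spot_in, mark_of gives the robot as it stands. The module is installed in compiled form; this text tells all that it offers.
- The arm moves only by the tool step_arm, never from a script. Its argument "increments" is a list of rows, each an object with "slide": the shift along the tool's x, y, z in m, a list of three; "roll": the turn about the tool's z in rad. A call has 1 to 5 rows; each row is the pose to reach, as a shift and turn from the pose commanded when the call began, along the tool's axes at that moment; what a row does not reach only later rows make up. A row lasts 1/8 s, in which the tool goes at most 62.5 mm and 10.7 degrees, less where a joint would pass 70% of its speed; a pose out of reach is approached as far as the arm can. A call with a gripper value outside its range is refused whole. "fingers" is the opening, from 0 (shut) to 1 (fully open), set as the call begins (left out, the last holds). The fingers move at their own pace and stop on an object; the grip force is fixed at half the most. Time passes only in rows, so rows that repeat a pose let the fingers close. It gives the time, the measured TCP pose, the force, the opening and the grip force at its end, in the units of the state.
- state(): the state, without advancing time (a new reading comes with each control period).
- imaging.read_camera(name): name is "side" or "top" or "wrist"; returns a dict with "color" (384x512x3 uint8, red, green, blue), "z_map" (384x512 float32, mm along the optical axis (not along the pixel's ray), 0 where there is no reading), "intrinsics" (3x3 intrinsics, pixels), "camera_from_world" (4x4, takes a point from world to camera coordinates). Camera axes: x right, y up, looking along -z (the intrinsics and any distortion apply to the point x, -y, -z); pixel columns grow to the right and rows downward; lengths in mm; the calibration is good to about 2 mm. The wrist camera is an equidistant fisheye: a pixel r from the principal point sees the ray r / f radians off the axis. A picture is of the moment at which its call begins.
- env.job_done(): hands the job in; it is judged then, once.
Trained networks look in the newest picture that a camera, given by its name, has taken for a name from the list of things; names that differ only in an ending like _2 or _b are one class to them, and where a whole thing is asked for, a point or a joint stands for the part that bears it (a point fixed in the world has none). Each returns a list of dicts, best first, with "confidence" (0 to 1); they miss things now and then, are a little off and sometimes report something else, mostly with a low value. They report only what shows in the picture. A call takes as long as a camera call. They do not tell look-alikes from the thing itself.
- spot_in(camera, target): "bbox" ([left, top, right, bottom] in pixels, round what is visible of it).
- mark_of(camera, target): "uv" ([column, row] in pixels: a listed point, or the origin of a listed thing).
The state is a dict: "t": time; "joints": joint angles; "qvel": joint speeds; "tau": joint torques, N m; "eef_pos": TCP position; "tcp_rot": TCP orientation; "ft_force": force on the tool from outside, world axes, zero at the start; "moment": the same for the moment, N m; "opening": opening from 0.0 (shut) to 1.0 (fully open); "grip_force": force on a finger pad.
Only numpy, scipy, OpenCV 4.12 (cv2) and the standard library are available. Lean on these libraries where they do the work, as an engineer would, in place of code of your own. Each camera call takes 0.05 s, during which the arm holds its last target. There are 200 camera calls.

## Working session

There is one attempt and no reset: what is moved stays moved. The work goes in short steps, Python scripts to look and compute and a tool call to move; the robot and the scene stay as the last step left them, time stands still between calls to the robot, and variables do not carry over. Pictures are saved under pics/ and viewed, at most 10 in all, crops included, and the job is handed in when it is done.

Besides the shell and the picture viewer there is one more tool, called after "Call:" as name(argument=value, ...), one argument or row to a line, values as JSON. step_arm: Moves the arm, as the interface text tells. Its arguments: {"type":"object","properties":{"increments":{"type":"array"},"fingers":{"type":"number"}},"required":["increments"]}

```bash
mkdir -p pics; cat > h.py <<'E'
import numpy as np, cv2
from cell import state, imaging, env, spot_in, mark_of
def px2w(c,u,v,z=None):
    K=c["intrinsics"];T=np.linalg.inv(c["camera_from_world"])
    x=(u-K[0,2])/K[0,0];y=(v-K[1,2])/K[1,1]
    if z is None:
        d=c["z_map"][int(round(v)),int(round(u))]
        return (T@np.array([x*d,-y*d,-d,1]))[:3]
    r=T[:3,:3]@np.array([x,-y,-1]);o=T[:3,3]
    return o+r*(z-o[2])/r[2]
def save(c,n): cv2.imwrite("pics/"+n,c["color"][:,:,::-1])
E
python3 - <<'E'
from h import *
np.set_printoptions(precision=1,suppress=True)
s=state();print(s["t"],s["eef_pos"],s["tcp_rot"],s["ft_force"],s["moment"])
ims=[]
for n in ["top","side"]:
    c=imaging.read_camera(n);ims.append(c["color"])
    print(n,c["intrinsics"].round(1).tolist(),np.linalg.inv(c["camera_from_world"])[:3].round(2).tolist())
    for t in ["cap","neck","square","humidifier","jar_lid","pen","tumbler"]:
        for m in mark_of(n,t)[:4]:
            print(t,np.array(m["uv"]),round(m["confidence"],2),px2w(c,*m["uv"]) )
        print("   box",[(np.array(b["bbox"]).round(),round(b["confidence"],2)) for b in spot_in(n,t)[:4]])
    save(c,n+"0.png")
E
```

```text
0.0 [177.3 599.1 214.1] [-3.1 -0.   2.9] [ 0.8 -0.2 -0.4] [ 0. -0. -0.]
top [[461.4, 0.0, 257.4], [0.0, 461.4, 197.0], [0.0, 0.0, 1.0]] [[0.03, 0.99, -0.14, 441.0], [-1.0, 0.02, -0.01, -64.55], [-0.01, 0.14, 0.99, 1100.6]]
cap [376.4 209. ] 0.95 [ 570.5 -321.5   53.7]
cap [352.1 272.5] 0.77 [ 426.2 -265.9   52.9]
cap [323.3 221.4] 0.71 [ 540.8 -203.1   36.9]
   box [(array([312., 206., 342., 235.]), 0.94), (array([332., 249., 377., 297.]), 0.88), (array([362., 190., 397., 226.]), 0.6)]
neck [137.2 228.5] 0.85 [508.4 204.6 117.2]
   box [(array([108., 184., 181., 256.]), 0.69)]
square [149.6 220.5] 0.73 [527.7 183.5  99. ]
square [135.7 224.3] 0.55 [517.2 207.9 118.7]
   box [(array([128., 213., 148., 242.]), 0.87)]
humidifier [154.  221.8] 0.71 [525.3 174.3  96.6]
humidifier [323.  220.3] 0.61 [ 543.  -202.    40.2]
   box [(array([110., 186., 180., 257.]), 0.57)]
jar_lid [232.9 261. ] 0.62 [445.1   4.3  11.3]
   box [(array([228., 252., 244., 270.]), 0.56)]
pen [153.6 221.6] 0.7 [525.7 175.2  96.7]
pen [235.3 208.5] 0.48 [569.    2.7  10.1]
   box [(array([234., 178., 239., 237.]), 
[... 582 characters left out ...]
([180.,  88., 245., 157.]), 0.56)]
square [198.8  97.9] 0.83 [502.1 220.8 121.7]
square [194.4 205.2] 0.6 [445.9 -10.5  10.5]
square [210.4 135.3] 0.51 [512.3 136.8  74.9]
   box [(array([188.,  98., 215., 118.]), 0.86)]
humidifier [215.1 135.7] 0.86 [523.3 136.6  71.6]
humidifier [201.3 105.7] 0.66 [503.8 197.3 116.5]
   box [(array([184.,  91., 248., 157.]), 0.83)]
jar_lid [195.4 206.4] 0.78 [447.5 -15.3  11.6]
jar_lid [199.5 103.9] 0.67 [500.3 200.2 120.3]
   box [(array([185., 195., 205., 211.]), 0.61)]
pen [246.8 193.9] 0.53 [568.8   0.5   3.9]
   box [(array([223., 183., 272., 202.]), 0.78)]
tumbler [304.4 190.9] 0.69 [692.7 -39.8  28.4]
   box [(array([294., 154., 330., 200.]), 0.59)]
```

```bash
python3 - <<'E'
import cv2,numpy as np
a=cv2.imread("pics/top0.png");b=cv2.imread("pics/side0.png")
A=cv2.resize(a[185:305,295:415],(400,400),interpolation=2);B=cv2.resize(a[170:270,95:195],(400,400),interpolation=2)
t=np.hstack([A,B]); 
cv2.imwrite("pics/a.png",t)
E
```

```text
(no output)
```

View pics/top0.png

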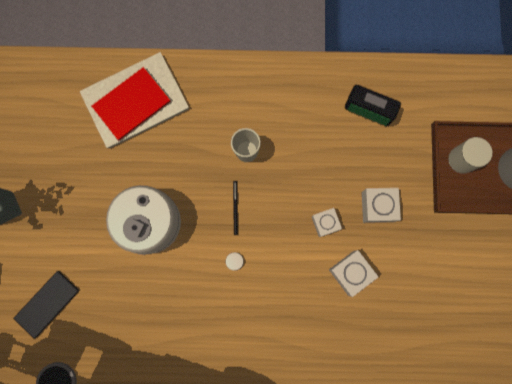

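View pics/a.png

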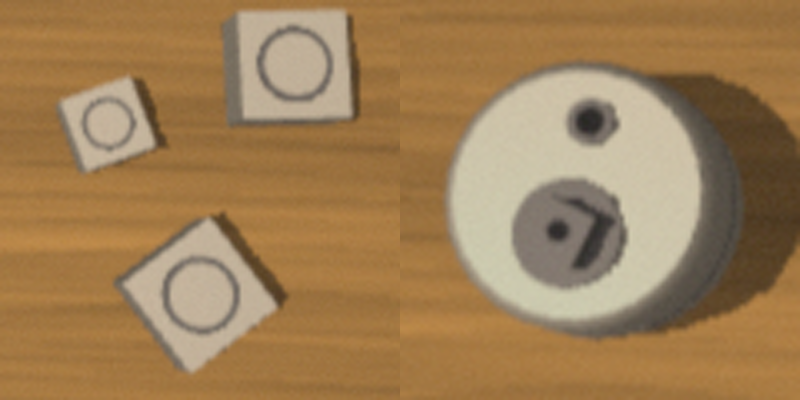

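The top view shows three cap-like squares: small at (327,222), larger at (382,205) and (355,273). The jar lid at (234,261) is round. I choose (327,222), the smallest, and the close crop confirms it. The coupling's black dot is at about (134,228).

```bash
cat >> h.py <<'E'
def cloud(c):
    K=c["intrinsics"];T=np.linalg.inv(c["camera_from_world"]);d=c["z_map"].astype(float)
    v,u=np.mgrid[:d.shape[0],:d.shape[1]]
    p=np.stack([(u-K[0,2])/K[0,0]*d,-(v-K[1,2])/K[1,1]*d,-d],-1)@T[:3,:3].T+T[:3,3]
    p[d==0]=np.nan;return p
def rect(p,x,y,r,z0,z1):
    m=(np.hypot(p[...,0]-x,p[...,1]-y)<r)&(p[...,2]>z0)&(p[...,2]<z1)
    q=p[m]
    R=cv2.minAreaRect(q[:,:2].astype(np.float32));return len(q),np.median(q[:,2]),R
E
python3 - <<'E'
from h import *
for n in ["top","side"]:
    c=imaging.read_camera(n);p=cloud(c)
    print(n,"cap",rect(p,541,-205,45,28,45))
    print(n,"sq",rect(p,513,207,26,113,128))
    print(n,"flange/top h",rect(p,513,207,32,95,112)[:2])
    for nm,u in [("cap",(541,-205)),("big1",(570,-321)),("big2",(426,-266))]:
        print(nm, rect(p,*u,48,22,80))
c=imaging.read_camera("top");print(px2w(c,134.3,227.7,120))
s=state();print(s["eef_pos"],s["tcp_rot"],s["t"])
E
```

```text
top cap (517, np.float64(35.924436248216125), ((539.4547119140625, -211.89288330078125), (52.05558776855469, 52.5676155090332), 20.874332427978516))
top sq (211, np.float64(119.36832380818657), ((509.8465881347656, 210.5709228515625), (31.521228790283203, 29.992612838745117), 65.7303237915039))
top flange/top h (465, np.float64(102.79287048363642))
cap (524, np.float64(35.89589643729141), ((539.4547119140625, -211.89288330078125), (52.05558776855469, 52.5676155090332), 20.874332427978516))
big1 (952, np.float64(51.578493015227764), ((581.0362548828125, -333.22406005859375), (73.5760269165039, 67.91919708251953), 2.5417320728302))
big2 (1162, np.float64(51.678989457961734), ((424.2705383300781, -271.9961853027344), (74.56814575195312, 75.20787048339844), 37.783287048339844))
side cap (687, np.float64(36.22163997523944), ((538.9886474609375, -211.79226684570312), (52.878170013427734, 53.68754196166992), 22.119979858398438))
side sq (133, np.float64(119.13938273999725), ((510.1313171386719, 210.3973388671875), (34.048797607421875, 30.533231735229492), 66.9913101196289))
side flange/top h (275, np.float64(102.93728448226841))
cap (743, np.float64(36.05883797685226), ((539.089599609375, -212.01556396484375), (53.02402114868164, 53.96343994140625), 21.736228942871094))
big1 (1445, np.float64(52.32605442506144), ((580.7523193359375, -333.524658203125), (74.51355743408203, 69.30570983886719), 2.2200114727020264))
big2 (1761, np.float64(51.78419124249558), ((423.4454650878906, -271.2982482910156), (75.57182312011719, 76.40332794189453), 37.05096435546875))
[509.73657187 210.11084902 120.        ]
[177.37387702 599.31030874 214.63492526] [ 3.14155113e+00 -1.66485082e-06  2.85383847e+00] 1.65
```

Call:
step_arm(
  increments=[
    {"slide":[-0.057,-0.0226,0],"roll":0.18},
    {"slide":[-0.114,-0.0452,0],"roll":0.36},
    {"slide":[-0.171,-0.0678,0],"roll":0.54},
    {"slide":[-0.228,-0.0904,0],"roll":0.72},
    {"slide":[-0.285,-0.113,0],"roll":0.9},
  ],
  fingers=1,
)

```text
t: 2.28
eef_pos: [420.0, 408.7, 214.8]
tcp_rot: [3.141, -0.0, 1.948]
ft_force: [-0.1, 1.0, 0.7]
opening: 0.999
grip_force: 0.0
```

Call:
step_arm(
  increments=[
    {"slide":[-0.0613,-0.012,0],"roll":0},
    {"slide":[-0.1226,-0.024,0],"roll":0},
    {"slide":[-0.184,-0.036,0],"roll":0},
    {"slide":[-0.245,-0.048,0],"roll":0},
    {"slide":[-0.306,-0.06,0],"roll":0.014},
  ],
)

```text
t: 2.9
eef_pos: [477.5, 101.9, 214.9]
tcp_rot: [3.141, 0.0, 1.94]
ft_force: [1.1, 0.5, -0.6]
opening: 1.003
grip_force: 0.0
```

Call:
step_arm(
  increments=[
    {"slide":[-0.0605,-0.012,0.015],"roll":0},
    {"slide":[-0.121,-0.024,0.03],"roll":0},
    {"slide":[-0.18,-0.036,0.045],"roll":0},
    {"slide":[-0.24,-0.048,0.055],"roll":0},
    {"slide":[-0.3,-0.06,0.06],"roll":0},
  ],
)

```text
t: 3.52
eef_pos: [529.5, -199.7, 154.1]
tcp_rot: [-3.141, -0.0, 1.94]
ft_force: [0.9, 1.4, 0.7]
opening: 1.002
grip_force: 0.0
```

```bash
cat >> h.py <<'E'
def wcloud(c):
    K=c["intrinsics"];T=np.linalg.inv(c["camera_from_world"]);d=c["z_map"].astype(float)
    v,u=np.mgrid[:d.shape[0],:d.shape[1]]
    x=(u-K[0,2])/K[0,0];y=(v-K[1,2])/K[1,1];r=np.hypot(x,y)+1e-9
    k=np.tan(np.minimum(r,1.5))/r
    p=np.stack([x*k*d,-y*k*d,-d],-1)@T[:3,:3].T+T[:3,3]
    p[d==0]=np.nan;return p
E
python3 - <<'E'
from h import *
c=imaging.read_camera("wrist");p=wcloud(c);save(c,"w1.png")
s=state();print(s["t"],s["eef_pos"],s["tcp_rot"])
print(rect(p,539,-212,42,30,42))
E
```

```text
3.575 [ 530.73269963 -206.01900152  153.68947173] [3.14114513e+00 2.25440007e-03 1.93701924e+00]
(2606, np.float64(37.00196333117893), ((537.3157348632812, -210.840087890625), (52.28853225708008, 52.97951889038086), 20.655517578125))
```

Call:
step_arm(
  increments=[
    {"slide":[-0.008,0.005,0.05],"roll":0},
    {"slide":[-0.008,0.005,0.1],"roll":0},
    {"slide":[-0.008,0.005,0.135],"roll":0},
    {"slide":[-0.008,0.005,0.146],"roll":0},
    {"slide":[-0.008,0.005,0.146],"roll":0},
  ],
)

```text
t: 4.2
eef_pos: [537.2, -203.3, 8.8]
tcp_rot: [-3.141, -0.0, 1.94]
ft_force: [0.1, 0.2, -0.4]
opening: 1.005
grip_force: 0.0
```

Call:
step_arm(
  increments=[
    {"slide":[0,0,0],"roll":0},
    {"slide":[0,0,0],"roll":0},
    {"slide":[0,0,0],"roll":0},
    {"slide":[0,0,0],"roll":0},
    {"slide":[0,0,0],"roll":0},
  ],
  fingers=0,
)

```text
t: 4.82
eef_pos: [537.0, -203.3, 8.7]
tcp_rot: [3.142, -0.0, 1.94]
ft_force: [-0.0, -0.3, 2.2]
opening: 0.546
grip_force: 30.0
```

The grasp sits about 8 mm off-centre along the pad, because I corrected from an arm reading taken while it was still settling. I'll re-grip centred.

Call:
step_arm(
  increments=[
    {"slide":[0,0,0],"roll":0},
    {"slide":[0,0,0],"roll":0},
    {"slide":[0,0,0],"roll":0},
    {"slide":[-0.0075,0,0],"roll":0},
    {"slide":[-0.0075,0,0],"roll":0},
  ],
  fingers=0.75,
)

```text
t: 5.45
eef_pos: [540.1, -210.9, 8.6]
tcp_rot: [3.141, 0.0, 1.939]
ft_force: [0.1, 0.1, -0.1]
opening: 0.751
grip_force: 0.0
```

```bash
python3 - <<'E'
from h import *
for n in ["top","side"]:
    c=imaging.read_camera(n);p=cloud(c)
    try: print(n,rect(p,538,-212,45,28,40))
    except Exception as e: print(e)
c=imaging.read_camera("wrist");print(rect(wcloud(c),538,-212,42,30,42))
s=state();print(s["t"],s["eef_pos"],s["tcp_rot"],s["opening"])
save(c,"w2.png");save(imaging.read_camera("side"),"s2.png")
E
```

```text
top (0, np.float64(nan), ((0.0, 0.0), (0.0, 0.0), 0.0))
side (425, np.float64(36.165007620619235), ((540.3893432617188, -217.19728088378906), (84.80399322509766, 42.56285858154297), 22.112337112426758))
(6744, np.float64(36.8122923436531), ((537.55029296875, -210.7664337158203), (79.60971069335938, 53.210182189941406), 21.153240203857422))
5.6 [ 539.70381539 -210.28567954    8.53209716] [-3.14152601e+00 -2.26786358e-04  1.93963011e+00] 0.7504553652749688
  return _methods._mean(a, axis=axis, dtype=dtype,
  ret = ret.dtype.type(ret / rcount)
```

View pics/w2.png

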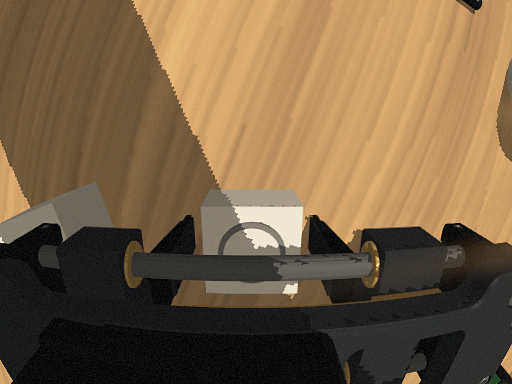

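Wrist view: the cap (its ring at about (252,243)) is centred between the open fingers. I'll grip and lift.

Call:
step_arm(
  increments=[
    {"slide":[0,0,0],"roll":0},
    {"slide":[0,0,0],"roll":0},
    {"slide":[0,0,0],"roll":0},
    {"slide":[0,0,0],"roll":0},
    {"slide":[0,0,0],"roll":0},
  ],
  fingers=0,
)

```text
t: 6.28
eef_pos: [539.8, -210.2, 8.6]
tcp_rot: [3.142, -0.0, 1.94]
ft_force: [-0.2, 0.2, 0.4]
opening: 0.544
grip_force: 30.0
```

Call:
step_arm(
  increments=[
    {"slide":[0,0,-0.03],"roll":0},
    {"slide":[0,0,-0.08],"roll":0},
    {"slide":[0,0,-0.13],"roll":0},
    {"slide":[0,0,-0.18],"roll":0},
    {"slide":[0,0,-0.2],"roll":0},
  ],
)

```text
t: 6.9
eef_pos: [540.3, -210.5, 211.6]
tcp_rot: [3.139, 0.003, 1.94]
ft_force: [-0.2, 0.5, -2.0]
opening: 0.544
grip_force: 30.0
```

Call:
step_arm(
  increments=[
    {"slide":[0.057,0.0175,0],"roll":-0.1},
    {"slide":[0.114,0.035,0],"roll":-0.25},
    {"slide":[0.171,0.0526,0],"roll":-0.42},
    {"slide":[0.228,0.07,0],"roll":-0.6},
    {"slide":[0.285,0.0877,0],"roll":-0.786},
  ],
)

```text
t: 7.52
eef_pos: [518.3, 88.9, 208.7]
tcp_rot: [3.141, 0.0, 2.732]
ft_force: [0.3, -0.5, -0.8]
opening: 0.543
grip_force: 30.0
```

Call:
step_arm(
  increments=[
    {"slide":[0.025,0.048,0],"roll":0},
    {"slide":[0.045,0.086,0],"roll":0},
    {"slide":[0.057,0.1085,0],"roll":0},
    {"slide":[0.057,0.1085,0],"roll":0},
    {"slide":[0.057,0.1085,0],"roll":0},
  ],
)

```text
t: 8.15
eef_pos: [510.4, 208.9, 208.5]
tcp_rot: [-3.141, -0.0, 2.726]
ft_force: [-0.4, -0.7, -1.0]
opening: 0.546
grip_force: 30.0
```

```bash
python3 - <<'E'
from h import *
s=state();print(s["t"],s["eef_pos"],s["tcp_rot"])
c=imaging.read_camera("side");p=cloud(c);save(c,"s3.png")
print("sq side",rect(p,510,210,26,113,124))
# cap top in hand (top cam occluded?) 
for n in["side","wrist"]:
    c=imaging.read_camera(n);q=cloud(c) if n=="side" else wcloud(c)
    w=q[(np.hypot(q[...,0]-510,q[...,1]-210)<40)&(q[...,2]>180)&(q[...,2]<245)]
    print(n,len(w),np.percentile(w[:,2],[1,5,50,95,99]) if len(w) else 0)
    if n=="side":
        b=[int(x) for x in (150,10,270,130)]
        im=np.hstack([cv2.resize(c["color"][0:130,150:280],(400,400),interpolation=2)])
    else:
        im=np.hstack([im,cv2.resize(c["color"][160:320,150:350],(400,400))]);save(c,"w3.png")
        print(rect(q,510,210,40,230,240))
cv2.imwrite("pics/b.png",im[:,:,::-1])
E
```

```text
8.15 [510.40361611 208.89045729 208.52276354] [-3.14130941e+00 -1.72865049e-04  2.72577262e+00]
sq side (132, np.float64(119.10787098451806), ((510.2823486328125, 210.29302978515625), (33.86617660522461, 30.383777618408203), 67.43614959716797))
side 554 [199.6426812  201.88880743 226.13008963 238.44023699 243.16148205]
wrist 8096 [203.4276696  212.48058033 236.62694245 239.09757604 242.9765606 ]
(6570, np.float64(236.82167535198067), ((509.65484619140625, 208.35330200195312), (68.89657592773438, 53.53025817871094), 65.52571868896484))
```

View pics/b.png

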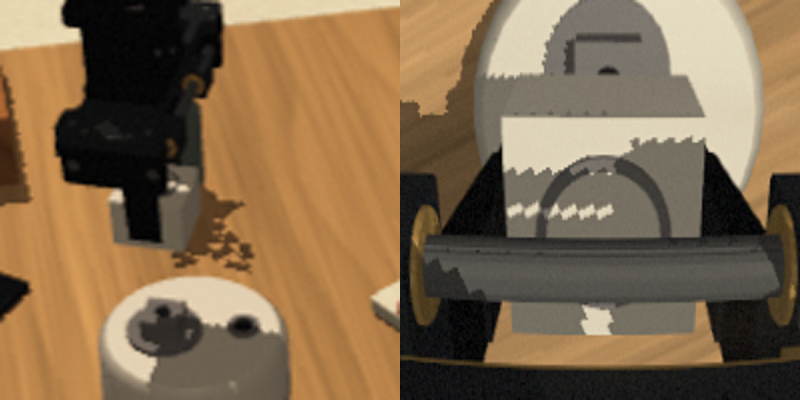

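Side view: the cap is upright in the fingers above the humidifier. Wrist view: the cap and the coupling's edge are parallel, dot just beyond the cap's edge. Cap bottom is 8.5 mm below the TCP, so seated means TCP z ≈ 112.5.

Call:
step_arm(
  increments=[
    {"slide":[0.0016,0.0012,0.03],"roll":0},
    {"slide":[0.0016,0.0012,0.06],"roll":0},
    {"slide":[0.0016,0.0012,0.074],"roll":0},
    {"slide":[0.0016,0.0012,0.076],"roll":0},
    {"slide":[0.0016,0.0012,0.076],"roll":0},
  ],
)

```text
t: 8.93
eef_pos: [510.0, 211.2, 133.4]
tcp_rot: [3.141, 0.001, 2.726]
ft_force: [0.9, 0.7, -0.6]
opening: 0.545
grip_force: 30.0
```

Call:
step_arm(
  increments=[
    {"slide":[0,0,0.002],"roll":0},
    {"slide":[0,0,0.004],"roll":0},
    {"slide":[0,0,0.005],"roll":0},
    {"slide":[0,0,0.006],"roll":0},
    {"slide":[0,0,0.007],"roll":0},
  ],
)

```text
t: 9.55
eef_pos: [509.5, 211.2, 125.6]
tcp_rot: [3.141, 0.0, 2.726]
ft_force: [0.9, 0.7, -1.4]
opening: 0.548
grip_force: 30.0
```

Call:
step_arm(
  increments=[
    {"slide":[0,0,0.001],"roll":0},
    {"slide":[0,0,0.002],"roll":0},
    {"slide":[0,0,0.003],"roll":0},
    {"slide":[0,0,0.004],"roll":0},
    {"slide":[0,0,0.004],"roll":0},
  ],
)

```text
t: 10.18
eef_pos: [509.5, 211.2, 121.6]
tcp_rot: [3.142, -0.0, 2.726]
ft_force: [0.5, -0.1, 0.2]
opening: 0.544
grip_force: 30.0
```

Past the chamfer with no force; continuing to just above the flange.

Call:
step_arm(
  increments=[
    {"slide":[0,0,0.002],"roll":0},
    {"slide":[0,0,0.004],"roll":0},
    {"slide":[0,0,0.006],"roll":0},
    {"slide":[0,0,0.0075],"roll":0},
    {"slide":[0,0,0.008],"roll":0},
  ],
)

```text
t: 10.8
eef_pos: [509.5, 211.2, 113.5]
tcp_rot: [-3.142, -0.0, 2.726]
ft_force: [-0.6, -0.5, -1.2]
opening: 0.547
grip_force: 30.0
```

Call:
step_arm(
  increments=[
    {"slide":[0,0,0.0003],"roll":0},
    {"slide":[0,0,0.0006],"roll":0},
    {"slide":[0,0,0.0008],"roll":0},
    {"slide":[0,0,0.001],"roll":0},
  ],
)

```text
t: 11.3
eef_pos: [509.5, 211.2, 112.7]
tcp_rot: [3.141, 0.0, 2.726]
ft_force: [0.4, 0.6, -1.0]
opening: 0.546
grip_force: 30.0
```

Call:
step_arm(
  increments=[
    {"slide":[0,0,0.0003],"roll":0},
    {"slide":[0,0,0.0005],"roll":0},
    {"slide":[0,0,0.0005],"roll":0},
  ],
)

```text
t: 11.68
eef_pos: [509.5, 211.2, 112.5]
tcp_rot: [3.141, 0.0, 2.726]
ft_force: [-2.1, -0.8, 4.8]
opening: 0.546
grip_force: 30.0
```

```bash
python3 - <<'E'
from h import *
s=state();print(s["t"],s["eef_pos"],s["ft_force"],s["moment"])
E
```

```text
11.675 [509.52699228 211.18246217 112.51921653] [-2.09069219 -0.79252865  4.77606031] [-0.26854824  0.32878039 -0.01971574]
```

```bash
cat > m.py <<'E'
from h import *
r=[];
for i in range(3):
    imaging.read_camera("wrist");s=state();r.append(np.r_[s["ft_force"],s["moment"],s["tcp_rot"][2],s["eef_pos"][2]])
r=np.array(r);print(round(s["t"],2),"F",r[:,:3].mean(0).round(1),"M",r[:,3:6].mean(0).round(3),"mz",r[:,5].round(3),"yaw",r[:,6].mean().round(3),"z",r[:,7].mean().round(2))
E
python3 m.py
```

```text
11.82 F [-2.2 -1.1  4.9] M [-0.263  0.36  -0.017] mz [ 0.017 -0.033 -0.034] yaw 2.726 z 112.52
```

Call:
step_arm(
  increments=[
    {"slide":[0,0,0],"roll":0.06},
    {"slide":[0,0,0],"roll":0.12},
    {"slide":[0,0,0],"roll":0.18},
    {"slide":[0,0,0],"roll":0.22},
    {"slide":[0,0,0],"roll":0.25},
  ],
)

```text
t: 12.45
eef_pos: [509.6, 211.1, 112.5]
tcp_rot: [3.141, 0.0, 2.475]
ft_force: [-1.4, -1.4, 5.0]
opening: 0.551
grip_force: 30.0
```

```bash
python3 m.py
```

```text
12.6 F [-1.6 -1.   5.4] M [-0.334  0.352  0.016] mz [0.037 0.007 0.004] yaw 2.475 z 112.52
```

Call:
step_arm(
  increments=[
    {"slide":[0,0,0],"roll":0.02},
    {"slide":[0,0,0],"roll":0.04},
    {"slide":[0,0,0],"roll":0.05},
  ],
)

```text
t: 12.98
eef_pos: [509.5, 211.1, 112.5]
tcp_rot: [3.141, 0.0, 2.426]
ft_force: [-1.9, -0.8, 5.6]
opening: 0.542
grip_force: 30.0
```

```bash
python3 m.py
```

```text
13.12 F [-1.1 -0.9  4.9] M [-0.355  0.368  0.045] mz [0.039 0.066 0.029] yaw 2.426 z 112.52
```

Call:
step_arm(
  increments=[
    {"slide":[0,0,0],"roll":0.02},
    {"slide":[0,0,0],"roll":0.04},
    {"slide":[0,0,0],"roll":0.06},
  ],
)

```text
t: 13.5
eef_pos: [509.5, 211.1, 112.5]
tcp_rot: [3.141, 0.0, 2.365]
ft_force: [-0.7, -1.4, 5.3]
opening: 0.549
grip_force: 30.0
```

```bash
python3 m.py
```

```text
13.65 F [-1.1 -1.   5.1] M [-0.392  0.37   0.027] mz [0.032 0.014 0.036] yaw 2.365 z 112.52
```

Call:
step_arm(
  increments=[
    {"slide":[0,0,0],"roll":0.02},
    {"slide":[0,0,0],"roll":0.04},
    {"slide":[0,0,0],"roll":0.06},
  ],
)

```text
t: 14.02
eef_pos: [509.5, 211.1, 112.5]
tcp_rot: [3.141, 0.0, 2.305]
ft_force: [-1.2, -1.1, 4.6]
opening: 0.55
grip_force: 30.0
```

```bash
python3 m.py
```

```text
14.18 F [-1.3 -1.7  4.8] M [-0.396  0.415 -0.014] mz [ 0.027 -0.05  -0.02 ] yaw 2.305 z 112.52
```

Call:
step_arm(
  increments=[
    {"slide":[0,0,0],"roll":0.02},
    {"slide":[0,0,0],"roll":0.04},
    {"slide":[0,0,0],"roll":0.06},
  ],
)

```text
t: 14.55
eef_pos: [509.5, 211.1, 112.5]
tcp_rot: [3.141, 0.0, 2.245]
ft_force: [-1.3, -1.1, 6.3]
opening: 0.548
grip_force: 30.0
```

```bash
python3 m.py
```

```text
14.7 F [-1.7 -1.1  5.2] M [-0.37   0.42   0.025] mz [ 0.041  0.049 -0.015] yaw 2.245 z 112.5
```

Call:
step_arm(
  increments=[
    {"slide":[0,0,0],"roll":0.02},
    {"slide":[0,0,0],"roll":0.04},
    {"slide":[0,0,0],"roll":0.06},
  ],
)

```text
t: 15.08
eef_pos: [509.5, 211.1, 112.5]
tcp_rot: [3.142, 0.0, 2.185]
ft_force: [-1.7, -0.3, 5.8]
opening: 0.547
grip_force: 30.0
```

```bash
python3 m.py
```

```text
15.22 F [-1.3 -1.3  5.8] M [-0.432  0.396  0.001] mz [ 0.058 -0.037 -0.016] yaw 2.185 z 112.52
```

Call:
step_arm(
  increments=[
    {"slide":[0,0,0],"roll":0.02},
    {"slide":[0,0,0],"roll":0.04},
    {"slide":[0,0,0],"roll":0.06},
  ],
)

```text
t: 15.6
eef_pos: [509.5, 211.1, 112.5]
tcp_rot: [3.141, 0.0, 2.125]
ft_force: [-1.1, -1.3, 5.3]
opening: 0.547
grip_force: 30.0
```

```bash
python3 m.py
```

```text
15.75 F [-1.1 -1.2  5.7] M [-0.394  0.422  0.042] mz [ 0.067  0.068 -0.009] yaw 2.125 z 112.51
```

Call:
step_arm(
  increments=[
    {"slide":[0,0,0],"roll":0.02},
    {"slide":[0,0,0],"roll":0.04},
    {"slide":[0,0,0],"roll":0.06},
  ],
)

```text
t: 16.12
eef_pos: [509.4, 211.1, 112.5]
tcp_rot: [3.142, 0.0, 2.065]
ft_force: [-1.7, -0.7, 4.7]
opening: 0.542
grip_force: 30.0
```

```bash
python3 m.py
```

```text
16.27 F [-1.4 -1.7  5.9] M [-0.429  0.485  0.02 ] mz [ 0.056 -0.044  0.047] yaw 2.065 z 112.51
```

Call:
step_arm(
  increments=[
    {"slide":[0,0,0],"roll":0.02},
    {"slide":[0,0,0],"roll":0.04},
    {"slide":[0,0,0],"roll":0.06},
  ],
)

```text
t: 16.65
eef_pos: [509.4, 211.1, 112.5]
tcp_rot: [-3.142, 0.0, 2.005]
ft_force: [-1.3, -1.3, 5.3]
opening: 0.548
grip_force: 30.0
```

```bash
python3 m.py
```

```text
16.8 F [-1.3 -1.9  5.3] M [-0.409  0.481  0.011] mz [ 0.102 -0.04  -0.028] yaw 2.005 z 112.5
```

Call:
step_arm(
  increments=[
    {"slide":[0,0,0],"roll":0.02},
    {"slide":[0,0,0],"roll":0.04},
    {"slide":[0,0,0],"roll":0.06},
  ],
)

```text
t: 17.18
eef_pos: [509.4, 211.1, 112.5]
tcp_rot: [3.142, 0.0, 1.945]
ft_force: [-1.1, -0.7, 6.0]
opening: 0.545
grip_force: 30.0
```

```bash
python3 m.py
```

```text
17.32 F [-1.6 -1.8  5.7] M [-0.436  0.495  0.055] mz [0.064 0.018 0.083] yaw 1.945 z 112.51
```

Call:
step_arm(
  increments=[
    {"slide":[0,0,0],"roll":0.02},
    {"slide":[0,0,0],"roll":0.04},
    {"slide":[0,0,0],"roll":0.06},
  ],
)

```text
t: 17.7
eef_pos: [509.4, 211.1, 112.5]
tcp_rot: [-3.142, 0.0, 1.885]
ft_force: [-1.5, -0.4, 6.0]
opening: 0.546
grip_force: 30.0
```

```bash
python3 m.py
```

```text
17.85 F [-1.9 -1.2  5.6] M [-0.437  0.525 -0.012] mz [ 0.022 -0.033 -0.023] yaw 1.885 z 112.52
```

```bash
sed -i 's/,s\["eef_pos"\]\[2\]\])/,s["eef_pos"][2],s["tau"][5]])/; s/"z",r\[:,7\].mean().round(2)/"z",r[:,7].mean().round(2),"tau6",r[:,8].round(3)/' m.py; python3 -c "
import cell;print(cell.state()['tau'])"
```

```text
[  0.39797137 -53.59413028 -19.34388936   0.25871166  -0.71815107
   0.07445399]
```

Call:
step_arm(
  increments=[
    {"slide":[0,0,0],"roll":0.02},
    {"slide":[0,0,0],"roll":0.04},
    {"slide":[0,0,0],"roll":0.06},
  ],
)

```text
t: 18.23
eef_pos: [509.4, 211.1, 112.5]
tcp_rot: [-3.142, 0.0, 1.825]
ft_force: [-1.4, -1.8, 5.8]
opening: 0.546
grip_force: 30.0
```

```bash
python3 m.py
```

```text
18.38 F [-2.  -1.6  5.6] M [-0.431  0.527  0.02 ] mz [0.025 0.    0.033] yaw 1.825 z 112.52 tau6 [-0.099  0.209  0.074]
```

Call:
step_arm(
  increments=[
    {"slide":[0,0,0],"roll":0.02},
    {"slide":[0,0,0],"roll":0.04},
    {"slide":[0,0,0],"roll":0.06},
  ],
)

```text
t: 18.75
eef_pos: [509.4, 211.1, 112.5]
tcp_rot: [-3.141, 0.0, 1.765]
ft_force: [-2.7, -2.4, 6.5]
opening: 0.545
grip_force: 30.0
```

```bash
python3 m.py
```

```text
18.9 F [-1.9 -1.6  5.7] M [-0.452  0.563  0.026] mz [ 0.063  0.046 -0.03 ] yaw 1.765 z 112.49 tau6 [-0.099  0.209  0.074]
```

Call:
step_arm(
  increments=[
    {"slide":[0,0,0],"roll":0.02},
    {"slide":[0,0,0],"roll":0.04},
    {"slide":[0,0,0],"roll":0.06},
  ],
)

```text
t: 19.27
eef_pos: [509.3, 211.1, 112.5]
tcp_rot: [-3.141, 0.0, 1.705]
ft_force: [-1.7, -2.6, 5.8]
opening: 0.542
grip_force: 30.0
```

```bash
python3 m.py
```

```text
19.43 F [-1.8 -1.3  5.8] M [-0.416  0.599 -0.001] mz [ 0.023 -0.028  0.003] yaw 1.705 z 112.5 tau6 [-0.099  0.208  0.073]
```

Call:
step_arm(
  increments=[
    {"slide":[0,0,0],"roll":0.02},
    {"slide":[0,0,0],"roll":0.04},
    {"slide":[0,0,0],"roll":0.06},
  ],
)

```text
t: 19.8
eef_pos: [509.3, 211.1, 112.5]
tcp_rot: [-3.141, 0.0, 1.645]
ft_force: [-1.5, -1.3, 6.0]
opening: 0.545
grip_force: 30.0
```

```bash
python3 m.py
```

```text
19.95 F [-2.4 -1.2  6. ] M [-0.382  0.64   0.035] mz [ 0.053 -0.015  0.067] yaw 1.645 z 112.52 tau6 [-0.099  0.21   0.076]
```

Call:
step_arm(
  increments=[
    {"slide":[0,0,0],"roll":0.02},
    {"slide":[0,0,0],"roll":0.04},
    {"slide":[0,0,0],"roll":0.06},
  ],
)

```text
t: 20.32
eef_pos: [509.3, 211.1, 112.5]
tcp_rot: [-3.141, 0.0, 1.585]
ft_force: [-1.4, -1.9, 5.6]
opening: 0.543
grip_force: 30.0
```

```bash
python3 m.py
```

```text
20.48 F [-2.4 -1.3  6.1] M [-0.389  0.633  0.003] mz [-0.011 -0.013  0.033] yaw 1.585 z 112.52 tau6 [-0.099  0.207  0.075]
```

Call:
step_arm(
  increments=[
    {"slide":[0,0,0],"roll":0.02},
    {"slide":[0,0,0],"roll":0.04},
    {"slide":[0,0,0],"roll":0.06},
  ],
)

```text
t: 20.85
eef_pos: [509.3, 211.1, 112.5]
tcp_rot: [-3.141, 0.0, 1.525]
ft_force: [-1.9, -1.7, 6.0]
opening: 0.542
grip_force: 30.0
```

```bash
python3 m.py
```

```text
21.0 F [-2.3 -1.1  6.1] M [-0.392  0.647  0.017] mz [ 0.021  0.035 -0.004] yaw 1.525 z 112.52 tau6 [-0.099  0.209  0.074]
```

Call:
step_arm(
  increments=[
    {"slide":[0,0,0],"roll":0.02},
    {"slide":[0,0,0],"roll":0.04},
    {"slide":[0,0,0],"roll":0.06},
  ],
)

```text
t: 21.38
eef_pos: [509.3, 211.1, 112.5]
tcp_rot: [-3.141, 0.0, 1.465]
ft_force: [-1.8, -2.0, 5.5]
opening: 0.547
grip_force: 30.0
```

```bash
python3 m.py
```

```text
21.52 F [-2.9 -1.8  6.3] M [-0.371  0.636 -0.029] mz [-0.005 -0.062 -0.02 ] yaw 1.465 z 112.51 tau6 [-0.099  0.207  0.071]
```

Call:
step_arm(
  increments=[
    {"slide":[0,0,0],"roll":0.02},
    {"slide":[0,0,0],"roll":0.04},
    {"slide":[0,0,0],"roll":0.06},
  ],
)

```text
t: 21.9
eef_pos: [509.3, 211.1, 112.5]
tcp_rot: [-3.141, 0.0, 1.405]
ft_force: [-2.6, -0.8, 6.1]
opening: 0.543
grip_force: 30.0
```

```bash
python3 m.py
```

```text
22.05 F [-2.1 -1.7  6.2] M [-0.357  0.689  0.051] mz [ 0.105  0.064 -0.015] yaw 1.405 z 112.5 tau6 [-0.1    0.235  0.114]
```

Call:
step_arm(
  increments=[
    {"slide":[0,0,0],"roll":0.02},
    {"slide":[0,0,0],"roll":0.04},
    {"slide":[0,0,0],"roll":0.06},
  ],
)

```text
t: 22.42
eef_pos: [509.3, 211.1, 112.5]
tcp_rot: [-3.141, 0.0, 1.346]
ft_force: [-2.2, -1.0, 5.1]
opening: 0.547
grip_force: 30.0
```

```bash
python3 m.py
```

```text
22.57 F [-2.9 -1.   6.4] M [-0.311  0.668  0.047] mz [0.089 0.029 0.022] yaw 1.345 z 112.5 tau6 [-0.065  0.265  0.144]
```

Joint-6 torque repeats well and is now rising (0.074 → 0.114 → 0.144): the seal is tight and the ratchet is loading.

Call:
step_arm(
  increments=[
    {"slide":[0,0,0],"roll":0.02},
    {"slide":[0,0,0],"roll":0.04},
    {"slide":[0,0,0],"roll":0.06},
  ],
)

```text
t: 22.95
eef_pos: [509.3, 211.2, 112.5]
tcp_rot: [-3.142, -0.0, 1.285]
ft_force: [-1.8, 1.1, 5.2]
opening: 0.543
grip_force: 30.0
```

```bash
python3 m.py
```

```text
23.1 F [-2.1  0.3  5.4] M [-0.132  0.624  0.091] mz [0.119 0.067 0.086] yaw 1.285 z 112.51 tau6 [-0.024  0.292  0.168]
```

Call:
step_arm(
  increments=[
    {"slide":[0,0,0],"roll":0.02},
    {"slide":[0,0,0],"roll":0.04},
    {"slide":[0,0,0],"roll":0.04},
  ],
)

```text
t: 23.48
eef_pos: [509.4, 211.5, 112.5]
tcp_rot: [3.142, -0.001, 1.246]
ft_force: [-1.5, 1.2, 6.0]
opening: 0.543
grip_force: 30.0
```

```bash
python3 m.py
```

```text
23.62 F [-2.5  1.5  5.3] M [0.122 0.61  0.137] mz [0.103 0.158 0.151] yaw 1.246 z 112.51 tau6 [0.156 0.13  0.123]
```

Call:
step_arm(
  increments=[
    {"slide":[0,0,0],"roll":0.02},
    {"slide":[0,0,0],"roll":0.04},
    {"slide":[0,0,0],"roll":0.04},
  ],
)

```text
t: 24.0
eef_pos: [509.4, 211.6, 112.5]
tcp_rot: [3.142, -0.001, 1.206]
ft_force: [-1.7, 2.7, 5.9]
opening: 0.545
grip_force: 30.0
```

```bash
python3 m.py
```

```text
24.15 F [-2.2  2.8  5.7] M [0.474 0.65  0.173] mz [0.158 0.182 0.179] yaw 1.206 z 112.52 tau6 [0.178 0.151 0.144]
```

Call:
step_arm(
  increments=[
    {"slide":[0,0,0],"roll":0.02},
    {"slide":[0,0,0],"roll":0.04},
    {"slide":[0,0,0],"roll":0.04},
  ],
)

```text
t: 24.52
eef_pos: [509.6, 211.6, 112.5]
tcp_rot: [3.141, -0.001, 1.166]
ft_force: [-1.8, 3.4, 6.0]
opening: 0.549
grip_force: 30.0
```

```bash
python3 m.py
```

```text
24.68 F [-1.9  3.7  5.6] M [0.639 0.589 0.148] mz [0.151 0.118 0.175] yaw 1.166 z 112.53 tau6 [0.209 0.184 0.178]
```

Call:
step_arm(
  increments=[
    {"slide":[0,0,0],"roll":0.02},
    {"slide":[0,0,0],"roll":0.04},
    {"slide":[0,0,0],"roll":0.04},
  ],
)

```text
t: 25.05
eef_pos: [509.8, 211.5, 112.5]
tcp_rot: [3.141, -0.001, 1.125]
ft_force: [-1.9, 2.4, 5.3]
opening: 0.547
grip_force: 30.0
```

```bash
python3 m.py
```

```text
25.2 F [-0.6  2.1  6.3] M [ 0.438  0.416 -0.057] mz [-0.06  -0.059 -0.052] yaw 1.126 z 112.52 tau6 [-0.006 -0.04  -0.049]
```

The moment dropped from about 0.17 to about −0.06 and joint-6 torque fell with it. That is one click. I stop and let go here.

Call:
step_arm(
  increments=[
    {"slide":[0,0,0],"roll":0},
    {"slide":[0,0,0],"roll":0},
    {"slide":[0,0,0],"roll":0},
    {"slide":[0,0,0],"roll":0},
    {"slide":[0,0,0],"roll":0},
  ],
  fingers=0.8,
)

```text
t: 25.82
eef_pos: [509.5, 211.2, 112.1]
tcp_rot: [-3.142, -0.0, 1.126]
ft_force: [0.6, 0.4, -0.6]
opening: 0.799
grip_force: 0.0
```

Call:
step_arm(
  increments=[
    {"slide":[0,0,-0.01],"roll":0},
    {"slide":[0,0,-0.03],"roll":0},
    {"slide":[0,0,-0.06],"roll":0},
    {"slide":[0,0,-0.09],"roll":0},
    {"slide":[0,0,-0.12],"roll":0},
  ],
)

```text
t: 26.45
eef_pos: [509.4, 211.2, 233.9]
tcp_rot: [3.141, -0.001, 1.126]
ft_force: [0.3, 0.3, -0.1]
opening: 0.801
grip_force: 0.0
```

```bash
python3 - <<'E'
from h import *
c=imaging.read_camera("side");p=cloud(c);print(rect(p,510,210,45,130,150))
w=imaging.read_camera("wrist");q=wcloud(w);print(rect(q,510,210,45,130,150));s=state();print(s["t"],s["eef_pos"],s["ft_force"],s["opening"])
im=np.hstack([cv2.resize(c["color"][0:230,150:380],(400,400),interpolation=2),cv2.resize(w["color"][60:360,100:400],(400,400))])
cv2.imwrite("pics/f.png",im[:,:,::-1])
E
```

```text
(400, np.float64(139.38715258749824), ((510.0191345214844, 210.09092712402344), (57.276180267333984, 52.40975570678711), 63.48469161987305))
(3111, np.float64(140.9987147207724), ((508.19171142578125, 211.4034423828125), (53.087623596191406, 52.289955139160156), 64.41915130615234))
26.55 [510.51740985 211.52900213 235.750298  ] [ 1.08912677 -0.30897881 -0.53207647] 0.7990301002485739
```

View pics/f.png

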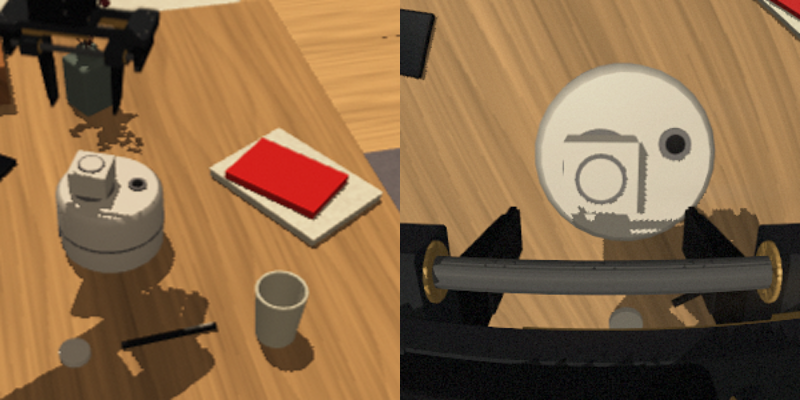

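The cap sits level on the neck with its top at 140 mm (104 + 36). The gripper is clear, and the lid, pen and cup are where they were.

```bash
python3 -c "
from cell import env;print(env.job_done())"
```

```text
the job is handed in; nothing more can be done
None
```

The smallest square cap is fully seated on the filler neck, turned clockwise until the ratchet clicked once, and let go. The jar lid, pen and cup were left alone, and I handed the job in at about 27 s; it returned no verdict.

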